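Shut the quick-release vise

TASK

The quick-release vise on the bench stands open with its sliding jaw locked. Press the orange lock button right down with a fingertip and, keeping it down the whole way, push the sliding jaw fully home against the fixed jaw; then let the button spring back up so that the jaw is locked shut, and take the hand away. Keep the fingers out from between the jaws, pick nothing up, and leave the tools and parts around and on the vise where they are.

Things in the scene. Friction and masses are not known exactly. Their poses are not given: they have to be found in the camera images.
- vise: low blue and steel bench vise, fixed. Bed 100 mm wide (its x), 300 long (its y), 30 high. Origin: centre of the bed's underside, at bench height; z up. The fixed jaw is the block at the +y end (y = 94 to 145 mm, 100 wide, top 85 mm above the bench; its steel clamping plate faces -y). The sliding jaw moves in this body's +y to shut. Lock teeth, 10 mm apart, lie in the bed's middle slot.
- jaw (a joint): travel of the sliding jaw along the vise's +y, in m: 0 = fully open, 0.12 = end stop, jaws shut face to face. Starts locked somewhere between about 0 and 0.05. Unlocked it slides stiffly (3 to 5 N) and stays where it is left. Locked, it has up to 4 mm of play and does not give way to pushing.
- jaw_top (a point): centre of the top of the sliding jaw's blue block, 85 mm above the bench. The block is 100 mm wide (x); its back face is 20 mm behind (vise -y of) this point, its front 20 mm ahead, then a 6 mm steel clamping plate. Behind it a tail 60 mm wide, 68 long, top 48 mm above the bench, carries the lock button and slides with the jaw.
- lock_button (a joint): how far the lock button is pressed, in m: 0 = up (lock teeth engaged), 0.008 = fully down. The lock lets go below 0.005; sprung: 2 N to start, 6 N fully down, and it springs back when let go. If it is let up on the way the jaw locks at the next tooth.
- button_top (a point): centre of the top of the orange lock button, a flat pad 34 mm wide (vise x), 40 long (vise y), on the sliding jaw's tail; moves with the jaw. Up, its top is 58 mm above the bench (10 above the tail); fully pressed, 50. Its centre is 28 mm behind the jaw block's back face, which rises 27 mm above the button: a finger on the button may push against that face.
- nut_mid (a point): loose steel hexagon nut, 30 mm across flats, 14 mm high, lying on top of the fixed jaw; its centre. Leave alone.
- bush_mid (a point): loose brass bush standing beside the vise, 36 mm outside diameter, 35 mm high; its centre. Leave alone.
- wrench_grip (a point): loose steel wrench, 190 mm long, lying beside the vise on its +x side; point on its handle. Leave alone.
- spray_mid (a point): loose spray can, 60 mm diameter, 170 mm high; its centre. Leave alone.
- oil_jug_mid (a point): loose yellow oil jug, 90 mm diameter, 148 mm high, with a side handle; point on its axis 65 mm up. Leave alone.
- hammer_grip (a point): loose hammer lying on the bench; point on its handle. Leave alone.
- screwdriver_grip (a point): loose screwdriver with an orange handle, lying on the bench; point on its handle. Leave alone.

How it is judged:
By the outcome, as a careful person would: the job done as asked, in the order asked, and still so for the second after the job is handed in, with the robot touching nothing.
It also fails if it takes over 32 s, if anything falls off the work surface, if the arm or the gripper's body presses on something with over 40 N, if the wrist force passes 120 N, or if a joint passes its speed limit or range.

ROBOT

A 7-joint arm with a two-finger parallel gripper is mounted at the origin on the work surface. World frame = base frame: x ahead of the robot, y to its left, z up, the work surface at z = 0. Lengths are in m, angles in rad, forces in N, time in s.
With the tool pointing down it reaches from about 0.375 to 0.925 m from the base axis. Payload 3.1 kg.
Tool frame: the origin (TCP) lies between the finger pads; the fingertips stand 19 mm ahead of it and the grasp point (between the pads) is the TCP; z points along the fingers, y is the line along which they close (so a half turn about z gives the same grasp; the last joint's range is limited). The gripper opens to 85 mm and grips with 20 to 120 N. Pads are 22 mm wide; open, the fingers measure 114 mm over their backs; the gripper's body (76 mm by 85 mm) begins 54 mm behind the grasp point. The pads swing forward as they close: fully open they stand 13 mm farther back than shut.
Start: joints at [1.168, 0.383, 0.044, 1.598, -0.018, 1.161, -0.05], TCP at [0.195, -0.62, 0.25] pointing down, gripper open.
Joint ranges: [-2.61, 2.61], [-0.41, 2.15], [-1.48, 1.57], [0, 2.5], [-1.57, 4.71], [0.05, 1.97], [-2.85, 2.85]. Speed limits (rad/s): [2.79, 2.79, 3.14, 3.14, 3.14, 3.14, 3.14].

INTERFACE

Orientations are given as a unit quaternion [x, y, z, w].
In Python, from bench import move_ptp, movel, move_j, move_gripper, pause, inverse_kinematics, read_camera, camera_params, MotionError, sign_off, look_for, tip_of, read_time_s, read_qpos, read_joint_vel, read_effort, read_eef_pos, read_tcp_rot, read_ft_force, read_ft_torque, read_finger_gap, read_grasp_force gives the robot as it stands. Calls block until the motion is done:
- move_ptp(position, orientation): joint-space move of the TCP to a pose.
- movel(position, orientation=None, speed=0.15): straight line of the TCP; orientation=None keeps the orientation; speed is the mean speed in m/s.
- move_j(angles): joint-space move.
- move_gripper(opening, effort=None): finger opening in m; effort is the grip in N (None keeps the last); returns when the fingers have stopped.
- pause(seconds).
- inverse_kinematics(position, orientation): joint angles nearest the present ones, or None.
- read_camera(name): name is "side" or "top"; returns the picture (480x640x3 uint8, red, green, blue); there is no depth.
- camera_params(name): a dict with "K" (3x3 intrinsics, pixels), "dist_coeffs" ([k1, k2, p1, p2, k3] as OpenCV has them; the pictures are not rectified), "camera_from_world" (4x4, takes a point from world to camera coordinates). Camera axes: x right, y down, z forward; pixel columns grow to the right and rows downward; lengths in m; the calibration is good to about 2 mm. A picture is of the moment at which its call begins. camera_params takes no time and is no camera call.
A pose or a line that the arm cannot do raises MotionError and nothing moves.
- sign_off(): hands the job in; it is judged then, once.
Trained networks look in the newest picture that a camera, given by its name, has taken for a name from the list of things; names that differ only in an ending like _2 or _b are one class to them, and where a whole thing is asked for, a point or a joint stands for the part that bears it (a point fixed in the world has none). Each returns a list of dicts, best first, with "confidence" (0 to 1); they miss things now and then, are a little off and sometimes report something else, mostly with a low value. They report only what shows in the picture. A call takes as long as a camera call.
- look_for(camera, name): "at" ([column, row] in pixels, amid what is visible of it).
- tip_of(camera, name): "at" ([column, row] in pixels: a listed point, or the origin of a listed thing).
Readings, each from a call of its own:
- read_time_s(): time.
- read_qpos(): joint angles.
- read_joint_vel(): joint speeds.
- read_effort(): joint torques, N m.
- read_eef_pos(): TCP position.
- read_tcp_rot(): TCP orientation.
- read_ft_force(): force on the tool from outside, world axes, zero at the start.
- read_ft_torque(): the same for the moment, N m.
- read_finger_gap(): finger opening in m.
- read_grasp_force(): force on a finger pad.
Only numpy, scipy, OpenCV 4.12 (cv2) and the standard library are available. Lean on these libraries where they do the work, as an engineer would, in place of code of your own. Each camera call takes 0.05 s, during which the arm holds its last target. There are 200 camera calls.

## Working session

There is one attempt and no reset: what is moved stays moved. The work goes in short steps, each a Python script; the robot and the scene stay as the last script left them, time stands still between calls to the robot, and variables do not carry over. Pictures are saved under pics/ and viewed, at most 10 in all, crops included, and the job is handed in when it is done.

```bash
mkdir -p pics
cat > h.py <<'E'
import numpy as np, cv2
from bench import *
def ray(c,uv):
    p=camera_params(c);K=np.array(p["K"],float);d=np.array(p["dist_coeffs"],float);T=np.array(p["camera_from_world"],float)
    n=cv2.undistortPoints(np.array([[uv]],float),K,d)[0,0]
    R,t=T[:3,:3],T[:3,3]
    return -R.T@t, R.T@np.array([n[0],n[1],1.])
def at_z(c,uv,z):
    o,d=ray(c,uv); return o+d*(z-o[2])/d[2]
def tri(a,b):
    (o1,d1),(o2,d2)=ray("top",a),ray("side",b)
    s=np.linalg.lstsq(np.c_[d1,-d2],o2-o1,rcond=None)[0]
    p,q=o1+s[0]*d1,o2+s[1]*d2
    return (p+q)/2,np.linalg.norm(p-q)
def proj(c,P):
    p=camera_params(c);T=np.array(p["camera_from_world"],float)
    return cv2.projectPoints(np.array(P,float).reshape(-1,1,3),cv2.Rodrigues(T[:3,:3])[0],T[:3,3],np.array(p["K"],float),np.array(p["dist_coeffs"],float))[0][:,0]
def snap(c,f):
    im=read_camera(c); cv2.imwrite("pics/"+f,cv2.cvtColor(im,cv2.COLOR_RGB2BGR)); return im
E
python3 - <<'E'
from h import *
np.set_printoptions(precision=4,suppress=True)
snap("top","t0.png");snap("side","s0.png")
Z=dict(vise=0,jaw_top=.085,button_top=.058,nut_mid=.092,bush_mid=.0175,wrench_grip=.005,spray_mid=.085,oil_jug_mid=.065,hammer_grip=.01,screwdriver_grip=.012)
for n,z in Z.items():
    r={}
    for c in("top","side"):
        l=tip_of(c,n)
        if l: r[c]=l[0]["at"]; print(n,c,np.round(l[0]["at"],1),round(l[0]["confidence"],2),at_z(c,l[0]["at"],z))
    if len(r)==2: print("   tri",*tri(r["top"],r["side"]))
print(read_time_s(),read_tcp_rot(),read_ft_force())
E
```

```text
vise top [313.5 222.6] 0.59 [ 0.5879 -0.0122  0.    ]
vise side [288.3 263.1] 0.81 [ 0.5871 -0.0084  0.    ]
   tri [ 0.5874 -0.0117 -0.0023] 0.002293148871355174
jaw_top top [323.6 219. ] 0.6 [ 0.5787 -0.0374  0.085 ]
jaw_top side [285.4 230.7] 0.73 [ 0.5836 -0.0269  0.085 ]
   tri [ 0.5807 -0.0376  0.0767] 0.0002768698774530571
button_top top [346.8 201.1] 0.19 [ 0.6323 -0.0963  0.058 ]
button_top side [293.  226.6] 0.51 [ 0.552 -0.071  0.058]
   tri [ 0.59   -0.0771  0.0769] 0.08032969876055994
nut_mid side [260.4 266.9] 0.72 [0.6729 0.0851 0.092 ]
bush_mid top [271.9 241.6] 0.46 [0.5324 0.0944 0.0175]
bush_mid side [323.2 278.2] 0.81 [0.5332 0.0905 0.0175]
   tri [0.5331 0.0937 0.0199] 0.002505467803868883
wrench_grip top [348.9 202.4] 0.64 [ 0.6428 -0.1049  0.005 ]
wrench_grip side [287.3 229.8] 0.53 [ 0.5511 -0.1321  0.005 ]
   tri [ 0.5966 -0.0865  0.0601] 0.0681609606504031
spray_mid top [127.8 266. ] 0.78 [0.4541 0.4416 0.085 ]
spray_mid side [438.4 371.6] 0.94 [0.4585 0.4447 0.085 ]
   tri [0.4554 0.4426 0.0806] 0.0018116402814927115
oil_jug_mid top [137.2 196.4] 0.77 [0.6359 0.4381 0.065 ]
hammer_grip top [468.2 180.8] 0.65 [ 0.706  -0.4233  0.01  ]
hammer_grip side [209.2 181.7] 0.58 [ 0.7032 -0.4471  0.01  ]
   tri [ 0.7035 -0.4198  0.0248] 0.004072293991940498
screwdriver_grip top [463.9 318. ] 0.63 [ 0.3428 -0.3982  0.012 ]
screwdriver_grip side [323.9 166.8] 0.87 [ 0.3471 -0.3984  0.012 ]
   tri [ 0.3446 -0.3995  0.0105] 0.003944954732075677
1.1 [ 0.9884  0.1518  0.     -0.    ] [ 0.0281 -0.7305  0.142 ]
```

View pics/t0.png

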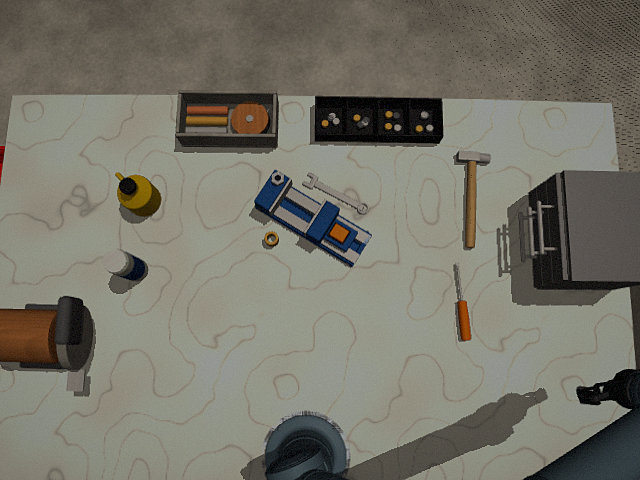

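View pics/s0.png

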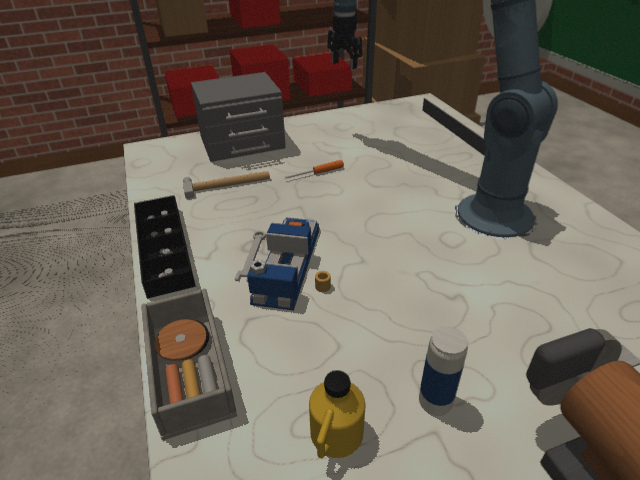

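```bash
cat > fit.py <<'E'
from h import *
from scipy.optimize import differential_evolution
def boxes(q):
    x,y,a,j=q; R=np.array([[np.cos(a),-np.sin(a),0],[np.sin(a),np.cos(a),0],[0,0,1]])
    W=lambda P:(np.array(P)@R.T)+[x,y,0]
    jt=-.052+j
    B=lambda hx,y0,y1,z0,z1:W([[sx*hx,yy,z] for z in(z0,z1) for sx,yy in((-1,y0),(1,y0),(1,y1),(-1,y1))])
    return dict(bed=B(.05,-.15,.15,0,.03),fix=B(.05,.094,.145,.03,.085),tail=B(.03,jt-.088,jt-.02,.03,.048),btn=B(.017,jt-.068,jt-.028,.048,.058),jaw=B(.05,jt-.02,jt+.02,.03,.085))
def masks(im):
    h=cv2.cvtColor(im,cv2.COLOR_RGB2HSV)
    return (cv2.inRange(h,(105,120,40),(125,255,255))>0),(cv2.inRange(h,(5,160,120),(20,255,255))>0)
def render(c,q,S=1):
    sil=np.zeros((480,640),np.uint8);btn=sil.copy()
    for n,P in boxes(q).items():
        hull=cv2.convexHull(np.round(proj(c,P)*8).astype(np.int32))
        cv2.fillConvexPoly(sil,hull,1,shift=3)
        if n=="btn": cv2.fillConvexPoly(btn,hull,1,shift=3)
        if n=="jaw": cv2.fillConvexPoly(btn,hull,0,shift=3)
    return sil>0,btn>0
E
python3 - <<'E'
from fit import *
np.set_printoptions(precision=4,suppress=True)
ims={c:cv2.cvtColor(cv2.imread(f"pics/{c[0]}0.png"),cv2.COLOR_BGR2RGB) for c in("top","side")}
M={}
roi=dict(top=(slice(160,280),slice(240,385)),side=(slice(205,315),slice(232,330)))
for c in ims:
    b,o=masks(ims[c]); k=np.zeros_like(b);k[roi[c]]=1
    n,l,st,ce=cv2.connectedComponentsWithStats((o&k).astype(np.uint8))
    print(c,st[1:,4],ce[1:])
    # button component: near blue, not bush
    tgt=np.array([340,233]) if c=="top" else np.array([296,223])
    i=1+np.argmin(np.linalg.norm(ce[1:]-tgt,axis=1)-0.05*st[1:,4]); M[c]=(b&k,l==i)
def cost(q):
    e=0
    for c in M:
        s,bt=render(c,q); b,o=M[c]
        e+=(b&~s).sum()+2*(o^bt).sum()+0.25*(s&~b).sum()
    return e
r=differential_evolution(cost,[(.56,.62),(-.04,.02),(-1.57,0),(-.005,.055)],popsize=14,maxiter=60,seed=1,polish=False)
q=r.x;print(q,r.fun,np.degrees(q[2]));np.save("q.npy",q)
out=[]
for c,(x0,y0) in dict(top=(235,155),side=(215,205)).items():
    im=cv2.resize(ims[c][y0:y0+120,x0:x0+160][:,:,::-1],None,fx=5,fy=5,interpolation=cv2.INTER_NEAREST)[:, :]
    for n,P in boxes(q).items():
        p=((proj(c,P)-[x0,y0]+.5)*5).astype(np.int32)
        cv2.polylines(im,[p[4:]],True,(0,255,0) if n!="btn" else (255,0,255),1)
        if n=="bed": cv2.polylines(im,[p[:4]],True,(0,255,255),1)
    out.append(cv2.resize(im,(400,300),interpolation=cv2.INTER_AREA) if 0 else im)
    cv2.imwrite(f"pics/ov_{c}.png",im)
E
```

```text
top [195  65] [[338.8615 232.3641]
 [270.6462 237.6615]]
side [29  1  1  1  2  1  1  1] [[294.6552 223.1724]
 [318.     273.    ]
 [325.     272.    ]
 [315.     277.    ]
 [319.5    279.    ]
 [325.     279.    ]
 [328.     278.    ]
 [323.     280.    ]]Traceback (most recent call last):
  File "<stdin>", line 19, in <module>
    return fun(*args, **kwargs)
    ret = solver.solve()
    next(self)
    ~~~~^^^^^^
    energy = self.func(parameters)
    return self.f(x, *self.args)
           ~~~~~~^^^^^^^^^^^^^^^
  File "<stdin>", line 16, in cost
  File "fit.py", line 15, in render
    hull=cv2.convexHull(np.round(proj(c,P)*8).astype(np.int32))
                                 ~~~~^^^^^
  File "h.py", line 16, in proj
    p=camera_params(c);T=np.array(p["camera_from_world"],float)
ValueError: time passes only in moves, steps and waits
```

```bash
sed -i 's/^import numpy as np, cv2/import numpy as np, cv2, functools/; s/^def ray/camera_params=functools.lru_cache(None)(camera_params)\ndef ray/' h.py
cat > runfit.py <<'E'
from fit import *
np.set_printoptions(precision=4,suppress=True)
ims={c:cv2.cvtColor(cv2.imread(f"pics/{c[0]}0.png"),cv2.COLOR_BGR2RGB) for c in("top","side")}
M={}
roi=dict(top=(slice(160,280),slice(240,385)),side=(slice(205,315),slice(232,330)))
for c in ims:
    b,o=masks(ims[c]); k=np.zeros_like(b);k[roi[c]]=1
    n,l,st,ce=cv2.connectedComponentsWithStats((o&k).astype(np.uint8)); M[c]=(b&k,l==1)
def cost(q):
    e=0
    for c in M:
        s,bt=render(c,q); b,o=M[c]
        e+=(b&~s).sum()+2*(o^bt).sum()+0.25*(s&~b).sum()
    return e
r=differential_evolution(cost,[(.56,.62),(-.04,.02),(-1.57,0),(-.005,.055)],popsize=14,maxiter=60,seed=1,polish=False)
q=r.x;print(q,r.fun,np.degrees(q[2]));np.save("q.npy",q)
for c,(x0,y0) in dict(top=(235,155),side=(215,205)).items():
    im=cv2.resize(ims[c][y0:y0+120,x0:x0+160][:,:,::-1],None,fx=5,fy=5,interpolation=cv2.INTER_NEAREST)
    for n,P in boxes(q).items():
        p=((proj(c,P)-[x0,y0]+.5)*5).astype(np.int32)
        cv2.polylines(im,[p[4:]],True,(0,255,0) if n!="btn" else (255,0,255),1)
        if n=="bed": cv2.polylines(im,[p[:4]],True,(0,255,255),1)
    cv2.imwrite(f"pics/ov_{c}.png",im)
print(at_z("top",[338.9,232.4],.056),boxes(q)["btn"][4:].mean(0),read_time_s())
E
python3 runfit.py
```

```text
[ 0.5883 -0.0115 -0.5187  0.0281] 1563.75 -29.71858831629929
[ 0.5513 -0.0767  0.056 ] [ 0.5526 -0.074   0.058 ] 1.1
```

View pics/ov_top.png

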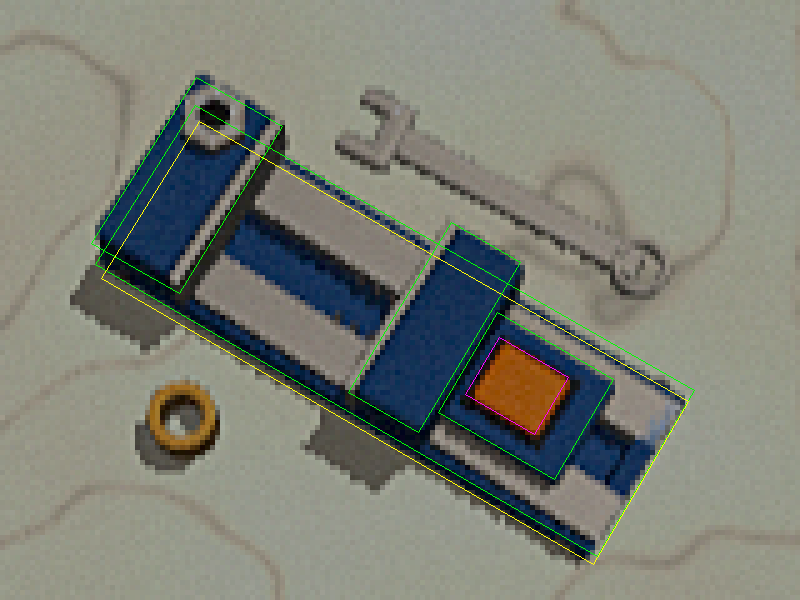

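View pics/ov_side.png

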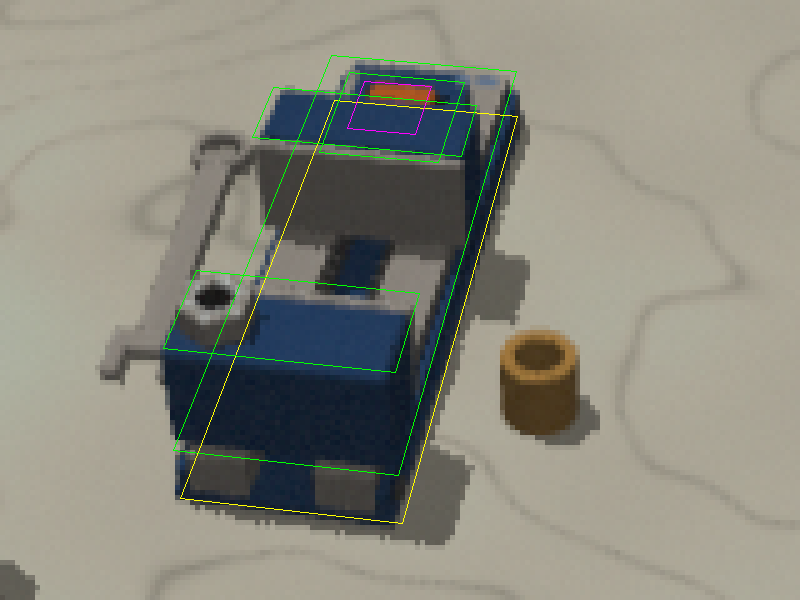

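The fit overlay matches in the top view: button at about (339,232) px, or world (0.5515, -0.0765), and vise +y at about 60° in world. The wrench lies to the right of the bed and the bush to the left. In the side view the far end is off by about 1.5 px, which is acceptable.

```bash
cat >> h.py <<'E'
A=np.radians(60.2); U=np.array([np.cos(A),np.sin(A),0]); Q=[np.cos(A/2),np.sin(A/2),0,0]
E
python3 - <<'E'
from h import *
np.set_printoptions(precision=4,suppress=True)
P=np.array([.5515,-.0765,0])+.011*U
print(inverse_kinematics(list(P+[0,0,.16]),Q))
move_gripper(0.0,20); print(read_time_s(),read_finger_gap())
move_ptp(list(P+[0,0,.16]),Q); print(read_time_s(),read_eef_pos(),read_ft_force())
movel(list(P+[0,0,.095]),Q,speed=.1)
print(read_time_s(),read_eef_pos(),read_ft_force())
snap("top","t1.png");snap("side","s1.png")
a=cv2.imread("pics/t1.png")[155:275,235:395];b=cv2.imread("pics/s1.png")[150:270,215:375]
cv2.imwrite("pics/c1.png",cv2.resize(np.hstack([a,b]),(800,300),interpolation=cv2.INTER_CUBIC))
E
```

```text
[ 0.4854  0.3664 -0.5174  1.8726  0.2183  0.9585 -0.6499]
1.8667 -0.00031996040272431244
4.2417 [ 0.557 -0.069  0.16 ] [0.3412 0.2278 0.4254]
5.0417 [ 0.5575 -0.0669  0.0953] [-0.7598  0.4711  0.9215]
```

View pics/c1.png

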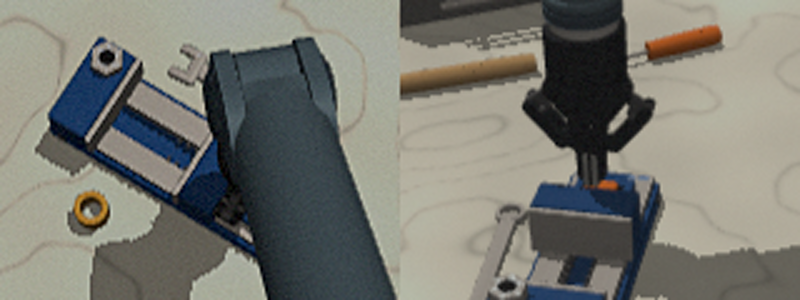

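Run:
```python
from h import *
np.set_printoptions(precision=1,suppress=True)
B=np.array([.5515,-.0765,.058]);X=np.array([U[1],-U[0],0])
print("button edges",proj("side",[B+s*.017*X+t*U for t in(-.02,0,.02) for s in(-1,1)]))
T=np.array([.5575,-.0669,.0763])
print("tip",proj("side",[T+s*.0145*X+[0,0,h] for h in(0,.02) for s in(-1,1)]))
a=cv2.imread("pics/s1.png")[205:240,275:315]; o=cv2.imread("pics/s0.png")[205:240,275:315]
cv2.imwrite("pics/c2.png",cv2.resize(np.hstack([o,a]),(800,350),interpolation=cv2.INTER_NEAREST))
```

```text
button edges [[300.8 221.2]
 [287.6 220.1]
 [299.2 225.9]
 [285.9 224.7]
 [297.6 230.7]
 [284.1 229.5]]
tip [[296.8 222.5]
 [285.2 221.5]
 [296.5 215.8]
 [284.8 214.8]]
```

View pics/c2.png

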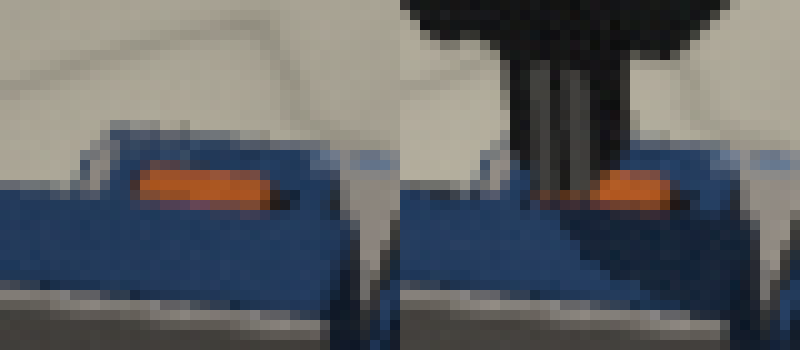

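Relative to the button, the fingertip lands where predicted: finger centre at about 291.8 px against 292.8 px for the target spot, so within about 2 mm. Pressing now.

Run:
```python
from h import *
np.set_printoptions(precision=4,suppress=True)
P=np.array([.5515,-.0765,0])+.011*U
for z in (.080,.077,.074,.072,.070,.069,.068,.067,.066,.065,.064):
    movel(list(P+[0,0,z]),Q,speed=.05)
    f=np.array(read_ft_force()); print(z,read_time_s(),np.array(read_eef_pos()),f)
    if f[2]>11: break
```

```text
0.08 5.5917 [ 0.5565 -0.0669  0.0794] [-0.3627  0.4012  0.7736]
0.077 5.8417 [ 0.5574 -0.0669  0.0772] [-0.4642 -0.2888  0.1502]
0.074 6.0917 [ 0.5574 -0.0669  0.0743] [0.3601 0.1546 1.4766]
0.072 6.3417 [ 0.5574 -0.0669  0.0723] [0.4579 0.6592 4.3667]
0.07 6.5917 [ 0.5574 -0.0669  0.0704] [-0.4101  0.1887  5.5883]
0.069 6.8417 [ 0.5574 -0.0669  0.0694] [0.2401 0.5845 4.5341]
0.068 7.0917 [ 0.5576 -0.0669  0.0691] [-2.2707  1.0466  9.7633]
0.067 7.3417 [ 0.5577 -0.0668  0.069 ] [-4.0124  0.6443 13.683 ]
```

Run:
```python
from h import *
np.set_printoptions(precision=4,suppress=True)
P=np.array([.5515,-.0765,.0665])+.011*U
s=0;z=.0665
while s<.115:
    s+=.008 if s<.075 else .003
    movel(list(P+s*U+[0,0,z-.0665]),Q,speed=.04)
    f=np.array(read_ft_force());e=np.array(read_eef_pos());d=e-P
    print(round(s,3),round(read_time_s(),2),"along %.4f side %.4f z %.4f"%(d@U,d@[U[1],-U[0],0],e[2]),"Fu %.1f Fx %.1f Fz %.1f"%(f@U,f@[U[1],-U[0],0],f[2]))
    if f@U<-22 or f[2]<5 or f[2]>30: break
```

```text
0.008 7.69 along 0.0090 side 0.0007 z 0.0689 Fu -1.1 Fx -3.0 Fz 15.7
0.016 8.04 along 0.0169 side 0.0009 z 0.0690 Fu -0.9 Fx -3.6 Fz 15.7
0.024 8.39 along 0.0249 side 0.0010 z 0.0690 Fu -1.5 Fx -2.5 Fz 14.2
0.032 8.74 along 0.0330 side 0.0012 z 0.0690 Fu -1.1 Fx -2.9 Fz 14.7
0.04 9.09 along 0.0409 side 0.0013 z 0.0690 Fu -1.4 Fx -2.6 Fz 13.6
0.048 9.44 along 0.0489 side 0.0015 z 0.0690 Fu -0.8 Fx -2.2 Fz 14.1
0.056 9.79 along 0.0569 side 0.0016 z 0.0690 Fu -0.9 Fx -1.3 Fz 13.9
0.064 10.14 along 0.0649 side 0.0017 z 0.0690 Fu -1.2 Fx -2.0 Fz 13.1
0.072 10.49 along 0.0728 side 0.0019 z 0.0690 Fu -2.3 Fx -0.7 Fz 12.8
0.08 10.84 along 0.0808 side 0.0020 z 0.0690 Fu -1.2 Fx -1.2 Fz 11.9
0.083 11.09 along 0.0833 side 0.0021 z 0.0690 Fu -1.6 Fx -1.3 Fz 13.4
0.086 11.34 along 0.0862 side 0.0021 z 0.0690 Fu -3.1 Fx -1.0 Fz 13.2
0.089 11.59 along 0.0891 side 0.0022 z 0.0690 Fu -2.3 Fx -0.6 Fz 12.0
0.092 11.84 along 0.0921 side 0.0022 z 0.0690 Fu -1.2 Fx -1.3 Fz 13.4
0.095 12.09 along 0.0951 side 0.0023 z 0.0690 Fu -1.5 Fx -0.7 Fz 12.6
0.098 12.34 along 0.0977 side 0.0023 z 0.0690 Fu -2.3 Fx -0.5 Fz 12.9
0.101 12.59 along 0.0981 side 0.0024 z 0.0689 Fu -5.7 Fx -2.1 Fz 16.0
0.104 12.84 along 0.0984 side 0.0025 z 0.0688 Fu -9.4 Fx -2.4 Fz 19.2
0.107 13.09 along 0.0992 side 0.0026 z 0.0688 Fu -12.8 Fx -2.9 Fz 21.6
0.11 13.34 along 0.1011 side 0.0029 z 0.0687 Fu -13.4 Fx -2.8 Fz 22.3
0.113 13.59 along 0.1037 side 0.0032 z 0.0687 Fu -14.0 Fx -2.0 Fz 21.3
0.116 13.84 along 0.1037 side 0.0032 z 0.0686 Fu -18.5 Fx -3.7 Fz 25.6
```

Run:
```python
from h import *
P=np.array([.5515,-.0765,0])+.011*U
def go(s,z,v):
    movel(list(P+s*U+[0,0,z]),Q,speed=v)
    f=np.array(read_ft_force()); print(s,z,round(read_time_s(),2),np.round(read_eef_pos(),4),"Fu %.1f Fz %.1f"%(f@U,f[2]))
go(.107,.0675,.04)
go(.107,.072,.03)
go(.106,.078,.04)
go(.100,.090,.05)
go(.095,.17,.12)
move_ptp([.42,-.33,.25],Q); print(read_time_s(),read_ft_force())
a=snap("top","t3.png");b=snap("side","s3.png")
cv2.imwrite("pics/c3.png",cv2.resize(np.hstack([a[155:275,235:395],b[205:325,215:375]])[:,:,::-1],(800,300),interpolation=cv2.INTER_CUBIC))
for c in("top","side"):
    for n in("jaw_top","button_top"): print(c,n,[(np.round(d["at"],1),round(d["confidence"],2)) for d in tip_of(c,n)[:2]])
q=np.load("q.npy")
from fit import *
b_,o=masks(a); k=np.zeros_like(o);k[160:280,290:385]=1
n,l,st,ce=cv2.connectedComponentsWithStats((o&k).astype(np.uint8));print(st[1:,4],ce[1:])
for z in(.050,.058):
    m=at_z("top",ce[1+np.argmax(st[1:,4])],z); print(z,m,(m-at_z("top",[338.86,232.36],.058))@U)
```

```text
0.107 0.0675 14.22 [0.6107 0.0209 0.069 ] Fu -6.1 Fz 11.3
0.107 0.072 14.52 [0.6105 0.0219 0.0723] Fu -3.6 Fz 5.8
0.106 0.078 14.82 [0.6088 0.0231 0.0776] Fu -5.0 Fz 3.7
0.1 0.09 15.23 [0.6068 0.0211 0.0904] Fu 0.2 Fz -0.1
0.095 0.17 16.05 [0.6035 0.0154 0.1693] Fu 0.7 Fz -0.9
17.5333 [0.17571012 0.28187214 0.10782954]
top jaw_top [(array([291.9, 200.6]), 0.86)]
top button_top [(array([349.8, 202.2]), 0.74), (array([307.1, 214.5]), 0.66)]
side jaw_top [(array([277.6, 254.3]), 0.79)]
side button_top [(array([287.3, 252.5]), 0.63)]
[196] [[306.16836735 212.48469388]]
0.05 [0.60300107 0.00665397 0.05      ] 0.09804528230264205
0.058 [0.60108453 0.00651413 0.058     ] 0.09697146599362165
```

View pics/c3.png

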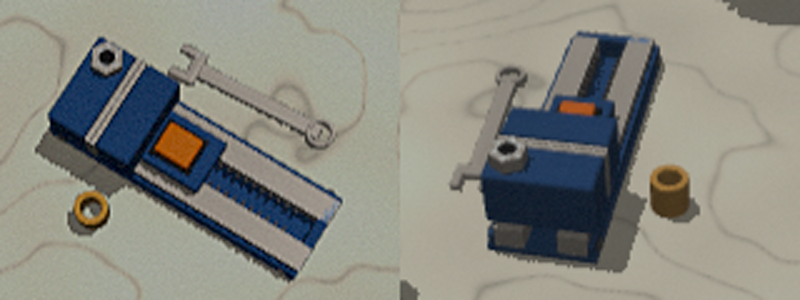

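The picture shows the two steel plates face to face, at about crop (115,100) px. The button has moved 97 mm along the vise and is up. The nut, wrench and bush are where they were, and the hand is clear. Handing in.

```bash
python3 -c "
from bench import *
print(sign_off(), read_time_s())"
```

```text
the job is handed in; nothing more can be done
the job is handed in; nothing more can be done
```

The vise jaw is pushed fully home with the button held down the whole way, the button was let back up to lock it, the hand is clear, the nut, wrench and bush beside it are undisturbed, and the job was handed in at about 18 s.

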